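# Build a drying tier over the plaster stamp

## Robot

A 6-joint arm with a two-finger parallel gripper is mounted at the origin on a cart in front of the work surface, level with it; the furniture and walls round the work are solid. World frame = base frame: x ahead of the robot, y to its left, z up, the work surface at z = 0. Lengths are in mm, angles in rad, forces in N, time in s.
With the tool pointing down it reaches from about 350 to 975 mm from the base axis. Payload 7.1 kg.
Tool frame: the origin (TCP) lies midway between the tips of the shut fingers; the grasp point (between the pads) lies 19 mm behind it (ctrl.grasp_offset is the distance from the TCP to the grasp point, in mm); z points along the fingers, y is the line along which they close (so a half turn about z gives the same grasp; the last joint's range is limited). The gripper opens to 88 mm and grips with 3 to 60 N. Pads are 20 mm wide; open, the fingers measure 115 mm over their backs; the gripper's body (75 mm by 178 mm) begins 61 mm behind the grasp point.
Start: joints at [1.123, 0.423, 1.63, -0, 1.089, -0.019], TCP at [259.83, 568.413, 222.675] pointing down, gripper open.
Joint ranges: [-3, 3], [-0.9, 2.11], [0.09, 2.58], [-1.31, 4.45], [0.11, 2.69], [-2.54, 2.54]. Speed limits (rad/s): [2.39, 2.39, 3.01, 3.14, 3.14, 3.14].

## Interface

Orientations are given as a rotation vector (axis times angle).
In Python, from workcell import sensors, viewer, ctrl gives the robot as it stands. The module is installed in compiled form; this text tells all that it offers.
- The arm moves only by the shell command python3 -m handwheel 'ROWS'. ROWS is JSON, a list of rows, each a list of 7 numbers: the shift along the tool's x, y, z in mm, then the turn, a rotation vector about the tool's x, y, z in rad, then the closure, from 0 (fully open) to 1 (shut). In form: [[x, y, z, rx, ry, rz, jaw], ...]. A call has 1 to 10 rows; each row shifts and turns the commanded pose from where the row before left it, along the tool's axes as they then stand; what a row does not reach is not made up. A row lasts 1/8 s, in which the tool goes at most 62.5 mm and 10.7 degrees, less where a joint would pass 70% of its speed; a pose out of reach is approached as far as the arm can. A call is refused whole if a number of a shift passes 62.5 or a number of a turn 0.188, either way. A call with a gripper value outside its range is refused whole. The fingers move at their own pace and stop on an object; the grip force is fixed at half the most. Time passes only in rows, so rows that do not move let the fingers close. It gives the time, the measured TCP pose, the force, the opening and the grip force at its end, in the units of the state.
- sensors.get_obs(): the state, without advancing time (a new reading comes with each control period).
- viewer.get_image(name): name is "scene" or "side" or "wrist"; returns a dict with "frame" (480x640x3 uint8, blue, green, red), "fov_y" (degrees; the focal length in pixels is half the picture's height over the tangent of half this angle, whatever the lens; pixels are square), "cx", "cy" (the principal point, pixels), "R" (3x3) and "t" (3): a world point X has camera coordinates R X + t. Camera axes: x right, y down, z forward; pixel columns grow to the right and rows downward; lengths in mm; the calibration is good to about 2 mm. A picture is of the moment at which its call begins. There is no depth.
- ctrl.close_job(): hands the job in; it is judged then, once.
The state is a dict: "t": time; "qpos": joint angles; "qvel": joint speeds; "joint_torque": joint torques, N m; "ee_pos": TCP position; "orientation": TCP orientation; "ft_force": force on the tool from outside, world axes, zero at the start; "moment": the same for the moment, N m; "width": finger opening in mm; "grasp_force": force on a finger pad.
Only numpy, scipy, OpenCV 4.12 (cv2) and the standard library are available. Lean on these libraries where they do the work, as an engineer would, in place of code of your own. Each camera call takes 0.05 s, during which the arm holds its last target. There are 200 camera calls.

## Task

Build a small drying tier on the two terracotta tiles: stand the two equal tall props upright, one centred on each tile, and stand the white plaster stamp upright on the table midway between the two tiles. Then lay the plywood strip level across the tops of both props, lengthwise along the line from tile to tile and centred between them, and lay the clay roll on top of the strip at its middle, pointing along the strip. The short prop is not needed.

Things in the scene. Friction and masses are not known exactly. Their poses are not given: they have to be found in the camera images.
- prop_a_center (a point): first tall prop: upright off-white round kiln prop with a blind hole in its top, 40 mm diameter, 75 mm high, 0.14 kg, loose; the point is its centre, half-way up; z is its axis
- prop_b_center (a point): second tall prop, equal to the first: 40 mm diameter, 75 mm high, 0.14 kg, loose; either may go on either tile; the point is its centre, half-way up; z is its axis
- prop_short_center (a point): short prop, 40 mm diameter but only 45 mm high, loose, same material; too short, not used; the point is its centre, half-way up
- stamp_center (a point): white plaster stamp standing on its broad round face, 31 mm diameter at the widest, narrower at the waist, 53 mm high, 0.03 kg, loose; the point is on its axis, half-way up; z is its axis
- clay_roll_center (a point): short folded roll of brown clay lying flat, 19 x 51 mm and 14 mm thick, rigid, 0.02 kg, loose (the smaller crumb and the flat jagged pieces of the same clay are scrap); the point is its centre, half-way up; its long axis is its y axis
- strip_center (a point): plywood strip lying flat, 220 x 50 mm and 12 mm thick, 0.11 kg, loose; the point is its centre, half-way up; x is its long axis, y runs across its width
- tile_left: left square terracotta tile (larger y), 60 x 60 mm, 6 mm thick, fixed flat on the table; origin at the centre of its underside, on the table; its y axis points from the right tile to it. The tile centres are 165 to 175 mm apart
- tile_right: right square terracotta tile (smaller y), equal to the left one, fixed; origin at the centre of its underside, on the table
Not all that is in view belongs to the job. Leave any pink or purple look-alike of the part that bears stamp_center alone.

How it is judged (in metres and radians):
At the end, for the whole second after the job is handed in: tall props upright, centred on a tile each to 12 mm; stamp upright midway between the tiles to 11 mm along their line, 14 mm aside; strip level on both props, centred to 13 mm, aligned to 0.15 rad; roll on the strip within 15 mm of its middle, 0.3 rad of its length; all at rest (((horizontal distance between prop_a_center and tile_left below 0.012 m and horizontal distance between prop_b_center and tile_right below 0.012 m) or (horizontal distance between prop_b_center and tile_left below 0.012 m and horizontal distance between prop_a_center and tile_right below 0.012 m)) and height (world z) of prop_a_center between 0.0395 and 0.0475 m and angle between each of prop_a_center, prop_b_center, strip_center's own z axis and vertical below 0.06 rad and height (world z) of prop_b_center between 0.0395 and 0.0475 m and horizontal distance between stamp_center and tile_left below 0.099 m and horizontal distance between stamp_center and tile_right below 0.099 m and x of stamp_center in the frame of tile_left between -0.014 and 0.014 m and height (world z) of stamp_center between 0.0225 and 0.0305 m and angle between stamp_center's own z axis and vertical below 0.1 rad and horizontal distance between strip_center and tile_left below 0.101 m and horizontal distance between strip_center and tile_right below 0.101 m and x of strip_center in the frame of tile_left between -0.014 and 0.014 m and height (world z) of strip_center between 0.083 and 0.091 m and angle between the x axis of strip_center and the y axis of tile_left, either way round below 0.15 rad and horizontal distance between clay_roll_center and strip_center below 0.015 m and angle between the y axis of clay_roll_center and the x axis of strip_center, either way round below 0.3 rad and height (world z) of clay_roll_center between 0.094 and 0.106 m and linear speed of each of prop_a, prop_b, stamp, strip, clay_roll below 0.02 m/s); the robot touches nothing.
It also fails if it takes over 109 s, if anything falls off the work surface, if the arm or the gripper's body presses on something with over 40 N, if the wrist force passes 120 N, or if a joint passes its speed limit or range.

## Working session

There is one attempt and no reset: what is moved stays moved. The work goes in short steps, Python scripts to look and compute and a shell command to move; the robot and the scene stay as the last step left them, time stands still between calls to the robot, and variables do not carry over. Pictures are saved under pics/ and viewed, at most 15 in all, crops included, and the job is handed in when it is done.

```bash
mkdir -p pics; cat > h.py <<'E'
import numpy as np, cv2, pickle
from workcell import sensors, viewer, ctrl
def snap(name,tag):
    d=viewer.get_image(name); cv2.imwrite(f'pics/{tag}.png',d['frame']); pickle.dump(d,open(f'pics/{tag}.pkl','wb')); return d
def load(tag): return pickle.load(open(f'pics/{tag}.pkl','rb'))
def ray(d,u,v):
    f=240/np.tan(np.radians(d['fov_y'])/2); R=np.array(d['R']);t=np.array(d['t'])
    return -R.T@t, R.T@np.array([(u-d['cx'])/f,(v-d['cy'])/f,1])
def onz(d,u,v,z):
    c,r=ray(d,u,v); return (c+r*(z-c[2])/r[2]).round(1)
def proj(d,X):
    f=240/np.tan(np.radians(d['fov_y'])/2); p=np.array(d['R'])@np.array(X,float)+np.array(d['t']); return (f*p[:2]/p[2]+[d['cx'],d['cy']]).round(1)
def tri(*obs):
    A=np.zeros((3,3));b=np.zeros(3)
    for d,u,v in obs:
        c,r=ray(d,u,v); r/=np.linalg.norm(r); P=np.eye(3)-np.outer(r,r); A+=P;b+=P@c
    X=np.linalg.solve(A,b); return X.round(1)
def tool():
    o=sensors.get_obs(); R=cv2.Rodrigues(np.array(o['orientation'],float))[0]; return np.array(o['ee_pos']),R,o
E
python3 - <<'E'
from h import *
for n in ['scene','side','wrist']:
    d=snap(n,n+'0'); c,r=ray(d,320,240); print(n,d['fov_y'],d['cx'],d['cy'],c.round(),r.round(2))
p,R,o=tool(); print(p,R.round(3),o['t'],o['width'],o['ft_force'],ctrl.grasp_offset)
E
```

```text
scene 43.73636498586318 324.82119524586943 245.62141893575676 [-328. -912.  703.] [ 0.56  0.71 -0.43]
side 54.040696535941606 322.11415637307385 237.38307527232982 [ 279. -542.  665.] [ 0.25  0.71 -0.66]
wrist 65.18344195990282 317.66209464038315 240.62086680481485 [199. 596. 385.] [ 0.23 -0.1  -0.97]
[259.65814075 568.04498938 222.08038098] [[-0.909  0.416 -0.001]
 [ 0.416  0.909 -0.001]
 [ 0.    -0.001 -1.   ]] 0.15 87.71293563494339 [0.39139974 0.30972001 0.08327455] 18.700000000000003
```

View pics/scene0.png

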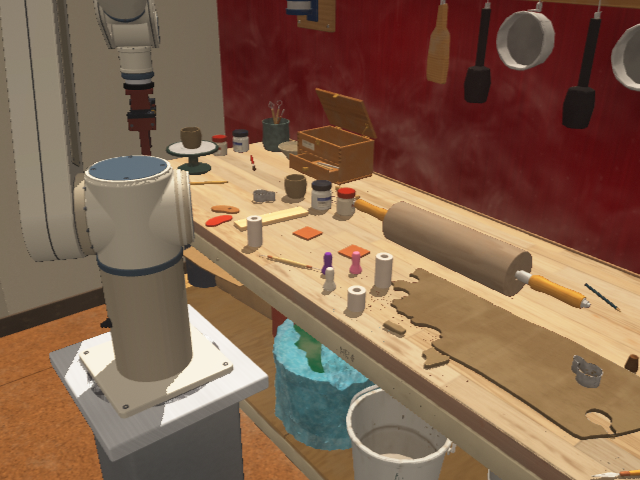

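View pics/side0.png

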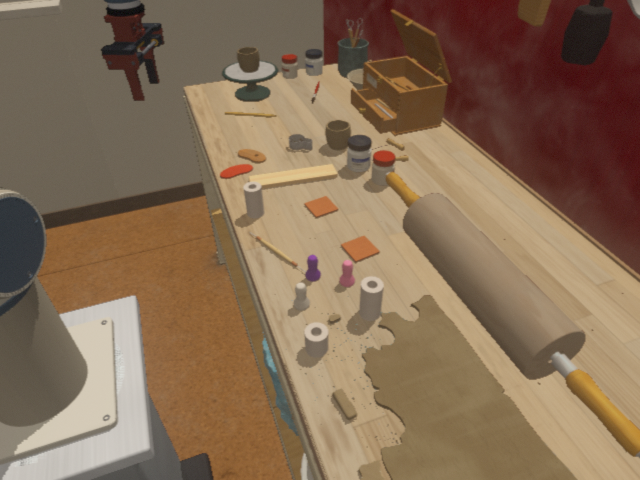

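The scene view shows tall props at about (255,232) and (383,271), the short prop at (356,299), the white stamp at (329,278), the roll at (395,328), the strip at (272,218), and the tiles at (307,233) and (354,252). The side view shows the same items. I'll enlarge both views to read pixels more closely.

```bash
python3 - <<'E'
from h import *
a=cv2.imread('pics/side0.png')[145:430,230:420]; b=cv2.imread('pics/scene0.png')[195:345,220:420]
cv2.imwrite('pics/c1.png',cv2.resize(a[:145],None,fx=4,fy=4,interpolation=2)); cv2.imwrite('pics/c2.png',cv2.resize(b,None,fx=4,fy=4,interpolation=2));cv2.imwrite('pics/c3.png',cv2.resize(a[100:285],None,fx=3.2,fy=3.2,interpolation=2))
E
```

```text
(no output)
```

View pics/c1.png

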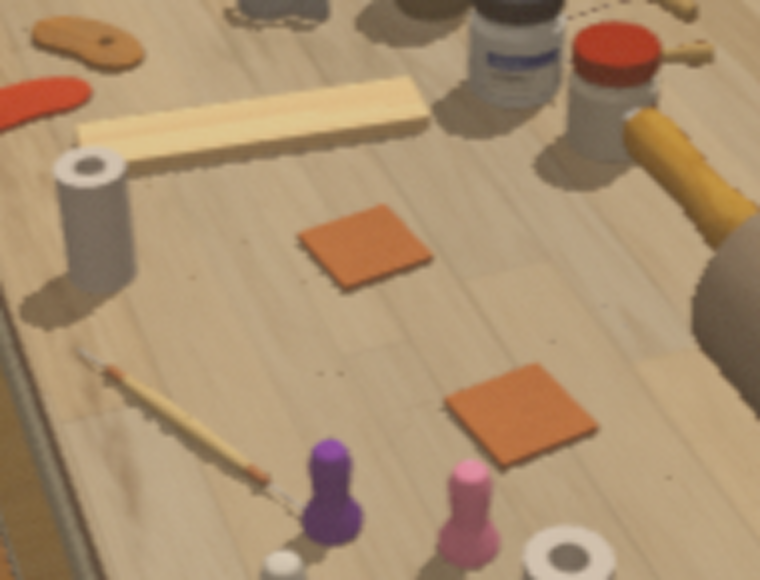

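View pics/c2.png

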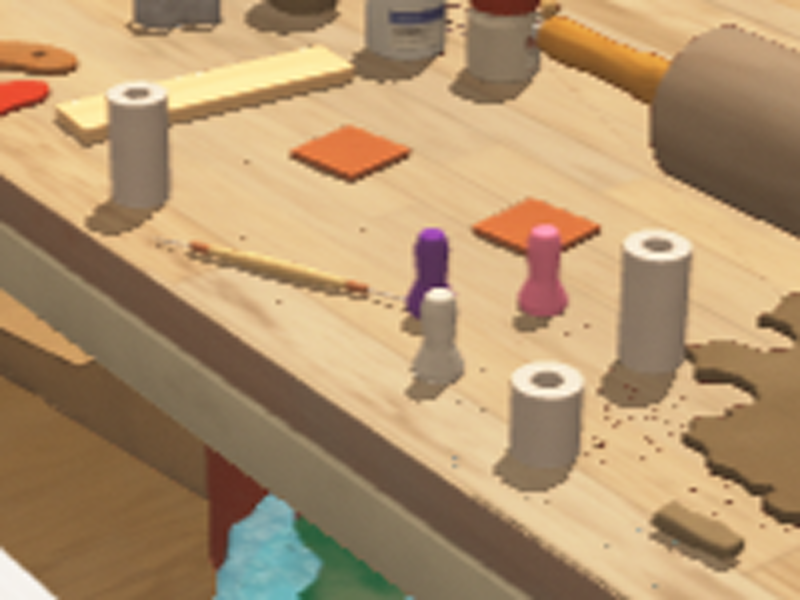

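View pics/c3.png

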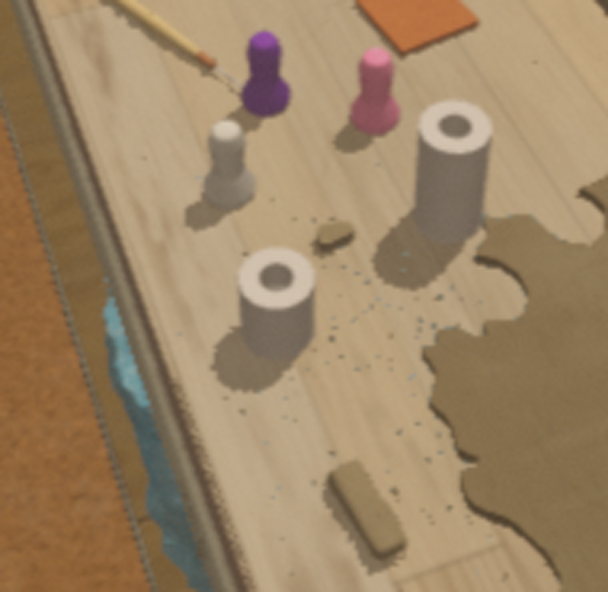

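The crops give usable corners and rims: tiles, strip, prop top rings, stamp dome and the roll's top face. I'll triangulate from these.

```bash
python3 - <<'E'
from h import *
S=load('side0');C=load('scene0')
c1=lambda x,y:(S,230+x/4-.4,145+y/4-.4)
c2=lambda x,y:(C,220+x/4-.4,195+y/4-.4)
c3=lambda x,y:(S,230+x/3.2-.35,245+y/3.2-.35)
def both(n,a,b,z): print(n,tri(a,b),'S',onz(*a,z)[:2],'C',onz(*b,z)[:2])
for p,q in zip([(298,238),(383,206),(432,254),(347,287)],[(291,152),(349,126),(411,151),(351,178)]): both('TL',c1(*p),c2(*q),6)
for p,q in zip([(446,404),(538,364),(597,425),(505,465)],[(473,228),(531,199),(600,229),(540,258)]): both('TR',c1(*p),c2(*q),6)
both('propA',c1(91,167),c2(138,94),75)
both('propB',c3(455,127),c2(656,245),75)
both('short',c3(276,278),c2(547,381),45)
both('stamptop',c3(227,128),c2(439,295),52)
both('stampbase',c3(229,190),c2(438,367),5)
for p,q in zip([(328,472),(355,462),(404,545),(375,556)],[(652,516),(670,503),(744,541),(725,556)]): both('roll',c3(*p),c2(*q),14)
for p,q in zip([(78,126),(410,76),(430,117)],[(58,110),(320,45),(355,70)]): both('strip',c1(*p),c2(*q),12)
E
```

```text
TL [541.  304.9   7. ] S [541.5 304.8] C [542.7 308.3]
TL [598.3 315.    7.7] S [599.1 316.6] C [600.8 318.9]
TL [608.  258.6   7.6] S [608.8 262.1] C [609.7 259.6]
TL [553.4 253.7   3.8] S [552.5 250.9] C [550.6 250.2]
TR [566.5 139.1   7. ] S [567.2 138.5] C [568.3 142.6]
TR [625.1 150.4   6.7] S [625.6 150.6] C [626.3 152.2]
TR [634.8  95.    4.8] S [634.   95.2] C [632.9  91.6]
TR [578.8  88.2   3. ] S [577.5  84.8] C [575.1  84.6]
propA [428.3 318.6  75.9] S [428.6 319.5] C [429.6 320.9]
propB [547.8 -44.9  76.3] S [548.6 -44.4] C [549.7 -42.4]
short [431.7 -83.2  45.5] S [431.8 -82.8] C [432.2 -82.5]
stamptop [440.1  20.6  51.2] S [439.9  19.9] C [439.2  19.4]
stampbase [437.2  15.8   6.2] S [437.7  15.9] C [438.7  18.5]
roll [ 424.4 -175.6   10.1] S [ 423.5 -177.6] C [ 420.2 -179.9]
roll [ 437.7 -175.9   12.6] S [ 437.6 -177.2] C [ 436.1 -176.8]
roll [ 442.9 -224.1   12.9] S [ 442.6 -224.7] C [ 441.6 -225.2]
roll [ 429.4 -223.3    9.3] S [ 428.1 -224.9] C [ 424.4 -228.7]
strip [448.7 461.8   9.1] S [447.9 458.6] C [445.1 454.6]
strip [663.  436.8  13. ] S [663.5 437.3] C [664.9 440. ]
strip [658.  387.7  11.4] S [657.7 387.6] C [656.8 385.6]
```

```bash
python3 -m handwheel '[[0,0,0,0,0,0.165,0],[0,0,0,0,0,0.165,0],[0,0,0,0,0,0.165,0],[0,0,0,0,0,0.165,0],[0,0,0,0,0,0.165,0],[0,0,0,0,0,0.165,0]]'
python3 -m handwheel '[[-45,30,-5,0,0,0,0],[-45,30,-5,0,0,0,0],[-45,30,-5,0,0,0,0],[-45,30,-5,0,0,0,0],[-45,30,-5,0,0,0,0],[-45,30,-5,0,0,0,0],[0,0,0,0,0,0,0],[0,0,0,0,0,0,0]]'
cat >> h.py <<'E'
def go(x,y,z,ang=98.8):
    "tool shift from here to the TCP target, and yaw about tool z; ang = world heading of tool x, deg"
    p,R,o=tool(); d=R.T@(np.array([x,y,z])-p); a=np.degrees(np.arctan2(R[1,0],R[0,0]))
    print('tcp',p.round(1),'head',a.round(1),'tilt',R[2,2].round(4),'shift',d.round(1),'yaw',np.radians(a-ang).round(3),'t',round(o['t'],2),'w',round(o['width'],1),'g',round(o['grasp_force'],1),'F',np.round(o['ft_force'],1),'q',np.round(o['qpos'],2))
E
python3 - <<'E'
from h import *
d=snap('wrist','w1'); go(428.5,319.5,30)
for X in [(575.5,283.5,6),(601,118.5,6),(428.5,319.5,75),(552,422.5,12)]: print(proj(d,X))
E
```

```text
t: 0.9
ee_pos: [259.7, 568.2, 222.3]
orientation: [2.053, 2.378, -0.001]
ft_force: [-0.1, 0.3, -0.4]
width: 88.0
grasp_force: 0.0
t: 1.9
ee_pos: [478.2, 328.8, 252.3]
orientation: [-2.047, -2.382, 0.001]
ft_force: [0.3, -0.0, -0.3]
width: 87.8
grasp_force: 0.0
tcp [477.8 329.3 252.3] head 98.7 tilt -1.0 shift [ -2.2 -50.1 222.4] yaw -0.001 t 1.95 w 88.2 g 0.0 F [-0.5 -0.2 -0.3] q [0.58 0.33 1.7  0.   1.11 0.43]
[396.1 258.7]
[389.5 386.5]
[262.7 221.1]
[402.1 129.5]
```

View pics/w1.png

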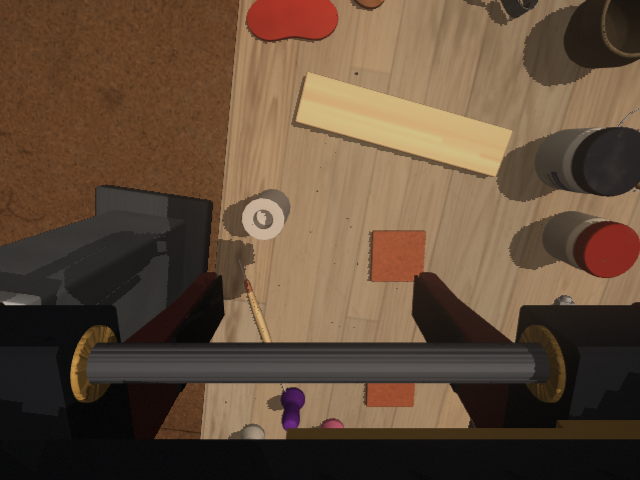

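The wrist view shows the prop A ring at (263,219). The left tile has corners (372,230), (425,230), (424,282) and (371,281). The strip's top corners are (309,73), (512,131), (496,177) and (294,124).

```bash
python3 - <<'E'
from h import *
d=load('w1')
print('A',onz(d,263,219,75)); q=[onz(d,*p,6) for p in [(372,230),(425,230),(424,282),(371,281)]]; print('TL',q,np.mean(q,0))
s=[onz(d,*p,12) for p in [(309,73),(512,131),(496,177),(294,124)]]; print('strip',s,np.mean(s,0), 'ang',np.degrees(np.arctan2(*(s[1]+s[2]-s[0]-s[3])[[1,0]])))
print('TR right edge pts',onz(d,414,406,6),onz(d,367,406,6))
go(428.5,319.5,30)
E
```

```text
A [428.5 321.5  75. ]
TL [array([542.2, 312.3,   6. ]), array([600.7, 321.2,   6. ]), array([613.1, 260.7,   6. ]), array([552.3, 252.7,   6. ])] [577.075 286.725   6.   ]
strip [array([449.5, 461.5,  12. ]), array([664.3, 438.1,  12. ]), array([660.5, 390. ,  12. ]), array([441.2, 411.2,  12. ])] [553.875 425.2    12.   ] ang -5.866060599847538
TR right edge pts [637.4  95.3   6. ] [578.4  86.3   6. ]
tcp [477.8 329.3 252.3] head 98.7 tilt -1.0 shift [ -2.2 -50.1 222.4] yaw -0.001 t 1.95 w 88.2 g 0.0 F [-0.5 -0.2 -0.3] q [0.58 0.33 1.7  0.   1.11 0.43]
```

```bash
python3 -m handwheel '[[-1,-50,50,0,0,0,0],[0,0,50,0,0,0,0],[0,0,50,0,0,0,0],[0,0,45,0,0,0,0],[0,0,31,0,0,0,0],[0,0,0,0,0,0,0],[0,0,0,0,0,0,1],[0,0,0,0,0,0,1],[0,0,0,0,0,0,1],[0,0,0,0,0,0,1]]'
python3 - <<'E'
from h import *
go(576.5,285,33)
E
```

```text
t: 3.2
ee_pos: [435.2, 321.3, 33.2]
orientation: [2.047, 2.383, 0.001]
ft_force: [-2.9, -0.0, 1.2]
width: 51.6
grasp_force: 1.0
tcp [435.2 321.3  33.2] head 98.7 tilt -1.0 shift [-57.2 134.2   0.2] yaw -0.002 t 3.2 w 51.6 g 1.0 F [-2.9 -0.   1.2] q [0.61 0.59 1.91 0.   0.63 0.46]
```

```bash
python3 -m handwheel '[[0,-4,0,0,0,0,1],[0,0,0,0,0,0,1],[0,0,0,0,0,0,1],[0,0,0,0,0,0,1],[0,0,0,0,0,0,1]]'
python3 - <<'E'
from h import *
go(576.5,285,45)
E
```

```text
t: 3.82
ee_pos: [430.4, 320.3, 32.6]
orientation: [-2.046, -2.383, 0.002]
ft_force: [-4.7, -1.1, 6.7]
width: 39.6
grasp_force: 30.0
tcp [430.4 320.3  32.6] head 98.7 tilt -1.0 shift [-57.1 139.1 -12.5] yaw -0.002 t 3.83 w 39.6 g 30.0 F [-4.7 -1.1  6.7] q [0.62 0.59 1.92 0.   0.63 0.47]
```

```bash
python3 -m handwheel '[[0,0,-40,0,0,0,1],[-19,46.5,0,0,0,0,1],[-19,46.5,0,0,0,0,1],[-19,46.5,0,0,0,0,1],[0,0,0,0,0,0,1],[0,0,20,0,0,0,1],[0,0,10,0,0,0,1],[0,0,0,0,0,0,1]]'
python3 - <<'E'
from h import *
go(576.5,285,39)
E
```

```text
t: 4.82
ee_pos: [575.5, 285.2, 40.6]
orientation: [-2.044, -2.384, 0.005]
ft_force: [0.5, 0.4, -1.4]
width: 39.9
grasp_force: 30.0
tcp [575.5 285.2  40.6] head 98.8 tilt -1.0 shift [-0.4  0.9  1.6] yaw -0.0 t 4.83 w 39.9 g 30.0 F [ 0.5  0.4 -1.4] q [ 0.44  0.68  1.67 -0.    0.79  0.29]
```

Lower gently, release, and retreat upward to look.

```bash
python3 -m handwheel '[[0,1,1.5,0,0,0,1],[0,0,0,0,0,0,1]]'
python3 -m handwheel '[[0,0,0,0,0,0,0.6],[0,0,0,0,0,0,0.3],[0,0,0,0,0,0,0],[0,0,0,0,0,0,0],[0,0,0,0,0,0,0],[0,0,-50,0,0,0,0],[0,0,-50,0,0,0,0],[0,0,-60,0,0,0,0],[0,0,-10,0,0,0,0],[0,0,0,0,0,0,0]]'
python3 - <<'E'
from h import *
d=snap('wrist','w2'); go(575,-44,210)
for X in [(576.5,285,6),(602.5,119.5,6),(576.5,285,81)]: print(proj(d,X))
E
```

```text
t: 5.08
ee_pos: [578.8, 285.9, 41.3]
orientation: [2.046, 2.384, 0.001]
ft_force: [0.3, -0.0, -1.7]
width: 39.9
grasp_force: 30.0
t: 6.32
ee_pos: [578.7, 285.6, 211.4]
orientation: [2.046, 2.383, 0.002]
ft_force: [-0.1, 0.7, -0.9]
width: 87.7
grasp_force: 0.0
tcp [577.9 285.2 210. ] head 98.7 tilt -1.0 shift [-3.25e+02 -5.28e+01  2.00e-01] yaw -0.002 t 6.38 w 87.8 g 0.0 F [ 0.4 -0.1 -0.6] q [ 0.44  0.47  1.59 -0.    1.08  0.29]
[314.9 214. ]
[315.8 363.5]
[314.3 230.9]
```

View pics/w2.png

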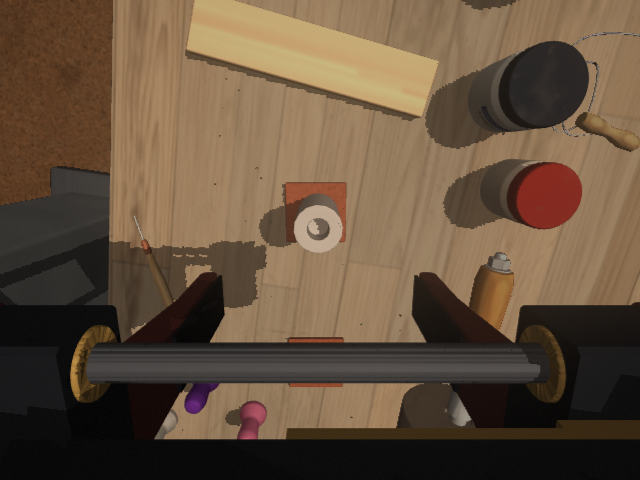

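Prop A stands upright on the left tile: the ring is at (318.5,228.5), and the tile's corners are (286,183), (346,183) and (346,242). Parts of the right tile show at (289,338) and (343,386).

```bash
python3 - <<'E'
from h import *
d=load('w2')
print('A',onz(d,318.5,228.5,81)); q=[onz(d,*p,6) for p in [(286,183),(346,183),(346,242)]]; print('TL',q,(q[0]+q[2])/2)
print('TR',onz(d,288.5,338,6),onz(d,343,338,6),onz(d,343,386,6),onz(d,289,386,6))
E
```

```text
A [579.5 287.5  81. ]
TL [array([544.2, 311.1,   6. ]), array([601.9, 319.9,   6. ]), array([612. , 261.3,   6. ])] [578.1 286.2   6. ]
TR [568.5 145.9   6. ] [627.  154.7   6. ] [637.   95.9   6. ] [577.   86.8   6. ]
```

```bash
python3 -m handwheel '[[-40,-10,0,0,0,0,0],[-40,-10,0,0,0,0,0],[-40,-10,0,0,0,0,0],[-40,-10,0,0,0,0,0],[-40,-10,0,0,0,0,0],[-40,-10,0,0,0,0,0],[-40,-10,0,0,0,0,0],[-40,-10,0,0,0,0,0],[0,0,0,0,0,0,0],[0,0,0,0,0,0,0]]'
python3 - <<'E'
from h import *
d=snap('wrist','w3'); go(548,-44,33); print(proj(d,(548,-44,75)),proj(d,(438.5,18,50)))
cv2.imwrite('pics/w3.png',d['frame'][:300])
E
```

```text
t: 7.62
ee_pos: [547.2, -42.6, 209.5]
orientation: [-2.046, -2.381, 0.002]
ft_force: [0.6, 0.8, -0.0]
width: 87.5
grasp_force: 0.0
tcp [547.5 -42.2 209.8] head 98.7 tilt -1.0 shift [ -2.    0.6 176.8] yaw -0.001 t 7.67 w 87.8 g 0.0 F [ 0.6  0.4 -0.4] q [-0.1   0.33  1.81  0.    1.01 -0.25]
[318.5 231.5] [198.7 132.9]
```

View pics/w3.png

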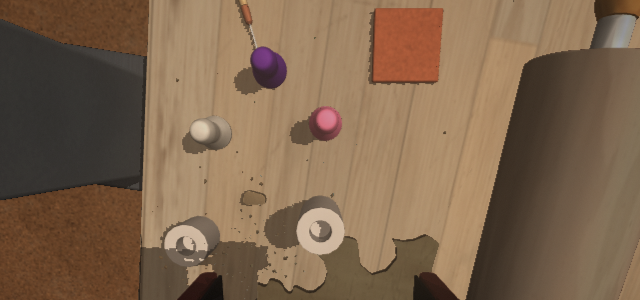

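Prop B's ring is at (320,231), as predicted. The white stamp's dome is at (203,131) and its base at (216,132). Purple's base is near (272,74), pink's near (325,125), and the right tile's centre is at (407,45).

```bash
python3 - <<'E'
from h import *
d=load('w3')
print('B',onz(d,320,231,75),'stamp',onz(d,203,131,50),onz(d,216,132,4),'purple',onz(d,272,74,5),'pink',onz(d,325,125,5))
q=[onz(d,*p,6) for p in [(375,9),(442,9),(439,82),(372,81)]];print(np.mean(q,0))
E
python3 -m handwheel '[[-1,1,50,0,0,0,0],[0,0,50,0,0,0,0],[0,0,50,0,0,0,0],[0,0,27,0,0,0,0],[0,0,0,0,0,0,0],[0,0,0,0,0,0,1],[0,0,0,0,0,0,1],[0,0,0,0,0,0,1],[0,0,0,0,0,0,1],[0,0,0,0,0,0,1]]'
python3 -m handwheel '[[0,0,0,0,0,0,1],[0,0,0,0,0,0,1],[0,0,0,0,0,0,1]]'
python3 -c "
from h import *
go(601.5,119,39)"
```

```text
B [549.1 -43.4  75. ] stamp [441.9  20.   50. ] [440.4  20.4   4. ] purple [486.7  78.5   5. ] pink [541.  42.   5.]
[602.6 119.2   6. ]
t: 8.93
ee_pos: [549.3, -43.8, 34.3]
orientation: [2.046, 2.383, 0.0]
ft_force: [-0.0, 0.2, -0.2]
width: 41.7
grasp_force: 0.0
t: 9.3
ee_pos: [549.2, -43.8, 34.2]
orientation: [2.046, 2.384, 0.0]
ft_force: [-1.7, -0.4, 4.9]
width: 39.6
grasp_force: 30.0
tcp [549.2 -43.8  34.2] head 98.7 tilt -1.0 shift [153.   76.3  -4.8] yaw -0.002 t 9.3 w 39.6 g 30.0 F [-1.7 -0.4  4.9] q [-0.1   0.6   1.89 -0.    0.65 -0.25]
```

```bash
python3 -m handwheel '[[0,0,-40,0,0,0,1],[0,0,-40,0,0,0,1],[38,19,0,0,0,0,1],[38,19,0,0,0,0,1],[38,19,0,0,0,0,1],[39,19,0,0,0,0,1],[0,0,0,0,0,0,1],[0,0,40,0,0,0,1],[0,0,30,0,0,0,1],[0,0,0,0,0,0,1]]'
python3 -c "
from h import *
go(601.5,119,40.5)"
```

```text
t: 10.55
ee_pos: [599.0, 117.9, 41.8]
orientation: [-2.045, -2.381, 0.006]
ft_force: [0.4, -0.5, -1.4]
width: 39.5
grasp_force: 30.0
tcp [599.  117.9  41.8] head 98.7 tilt -1.0 shift [0.7 2.6 1.3] yaw -0.002 t 10.55 w 39.5 g 30.0 F [ 0.4 -0.5 -1.4] q [ 0.17  0.65  1.75 -0.    0.75  0.02]
```

```bash
python3 -m handwheel '[[0,2,1.5,0,0,0,1],[0,0,0,0,0,0,1],[0,0,0,0,0,0,0.6],[0,0,0,0,0,0,0.3],[0,0,0,0,0,0,0],[0,0,0,0,0,0,0],[0,0,0,0,0,0,0],[0,0,-50,0,0,0,0],[0,0,-50,0,0,0,0],[0,0,-40,0,0,0,0]]'
python3 -m handwheel '[[0,0,0,0,0,0,0],[0,0,0,0,0,0,0]]'
python3 - <<'E'
from h import *
d=snap('wrist','w4'); go(441,19.5,16)
E
```

```text
t: 11.8
ee_pos: [603.4, 119.4, 184.5]
orientation: [2.046, 2.383, 0.001]
ft_force: [0.4, 0.4, 0.5]
width: 87.9
grasp_force: 0.0
t: 12.05
ee_pos: [602.5, 119.2, 181.8]
orientation: [-2.046, -2.383, 0.001]
ft_force: [0.3, -0.5, -0.7]
width: 87.8
grasp_force: 0.0
tcp [602.1 119.1 181.1] head 98.7 tilt -1.0 shift [ -74.1 -173.9  165.5] yaw -0.002 t 12.1 w 87.6 g 0.0 F [ 0.3  0.3 -1. ] q [0.18 0.46 1.68 0.   1.   0.02]
```

View pics/w4.png

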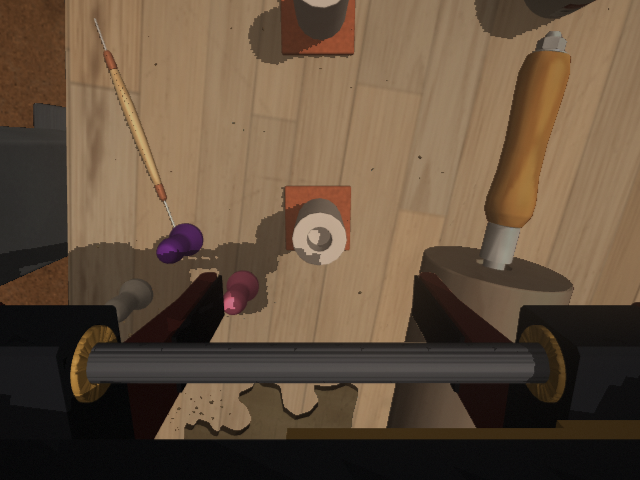

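Prop B stands on the right tile: the ring is at (319.5,239.5), and the tile corners are (285,186), (350,186) and (351,250). I'll check its centring and go to the stamp.

```bash
python3 - <<'E'
from h import *
d=load('w4'); print('B',onz(d,319.5,239.5,81)); q=[onz(d,*p,6) for p in [(285,186),(350,186),(351,250)]]; print('TR',(q[0]+q[2])/2)
E
python3 -m handwheel '[[-18.5,-43.5,0,0,0,0,0.2],[-18.5,-43.5,0,0,0,0,0.3],[-18.5,-43.5,0,0,0,0,0.3],[-18.5,-43.5,0,0,0,0,0.3],[0,0,0,0,0,0,0.3],[0,0,45,0,0,0,0.3],[0,0,45,0,0,0,0.3],[0,0,0,0,0,0,0.3]]'
python3 -c "
from h import *
d=snap('side','s5'); go(441,19.5,16); print(proj(d,(441,19.5,50)))"
```

```text
B [603.9 119.6  81. ]
TR [603.35 120.15   6.  ]
t: 13.1
ee_pos: [440.1, 20.1, 89.5]
orientation: [-2.042, -2.379, 0.008]
ft_force: [0.6, 0.2, 0.9]
width: 61.7
grasp_force: 0.0
tcp [441.6  20.1  91.2] head 98.7 tilt -1.0 shift [-0.6 -0.4 75.2] yaw -0.001 t 13.15 w 61.7 g 0.0 F [-0.6  0.3  0.5] q [ 0.02  0.39  2.11  0.    0.65 -0.13]
[301.3 285.4]
```

```bash
python3 -m handwheel '[[0,0,40,0,0,0,0.3],[0,0,35,0,0,0,0.3],[0,0,0,0,0,0,0.3],[0,0,0,0,0,0,1],[0,0,0,0,0,0,1],[0,0,0,0,0,0,1],[0,0,0,0,0,0,1],[0,0,0,0,0,0,1],[0,0,0,0,0,0,1],[0,0,0,0,0,0,1]]'
python3 -c "
from h import *
go(589.5,202,17)"
```

```text
t: 14.4
ee_pos: [442.4, 19.8, 18.1]
orientation: [2.046, 2.383, 0.0]
ft_force: [-1.6, -0.2, 8.9]
width: 25.4
grasp_force: 30.3
tcp [442.4  19.8  18.1] head 98.7 tilt -1.0 shift [157.8 172.9   1.1] yaw -0.002 t 14.4 w 25.4 g 30.3 F [-1.6 -0.2  8.9] q [ 0.02  0.54  2.13 -0.    0.47 -0.13]
```

Gripping at 25 mm means the pads are on the flare, so I'll regrip higher on the neck.

```bash
python3 -m handwheel '[[0,0,0,0,0,0,0.5],[0,0,0,0,0,0,0.5],[0,0,-10,0,0,0,0.5],[0,0,0,0,0,0,0.5],[0,0,0,0,0,0,1],[0,0,0,0,0,0,1],[0,0,0,0,0,0,1],[0,0,0,0,0,0,1],[0,0,0,0,0,0,1],[0,0,0,0,0,0,1]]'
python3 -c "
from h import *
go(589.5,202,29)"
```

```text
t: 15.65
ee_pos: [442.3, 19.8, 27.4]
orientation: [-2.046, -2.384, 0.0]
ft_force: [0.3, -0.2, -0.3]
width: 22.9
grasp_force: 29.7
tcp [442.3  19.8  27.4] head 98.7 tilt -1.0 shift [157.8 173.1  -1.6] yaw -0.002 t 15.65 w 22.9 g 29.7 F [ 0.3 -0.2 -0.3] q [ 0.02  0.52  2.13 -0.    0.49 -0.13]
```

```bash
python3 -m handwheel '[[0,0,-30,0,0,0,1],[0,0,-45,0,0,0,1],[0,0,-45,0,0,0,1],[31.5,34.5,0,0,0,0,1],[31.5,34.5,0,0,0,0,1],[31.5,34.5,0,0,0,0,1],[31.5,34.5,0,0,0,0,1],[31.5,35,0,0,0,0,1],[0,0,0,0,0,0,1],[0,0,0,0,0,0,1]]'
python3 -m handwheel '[[0,0,40,0,0,0,1],[0,0,40,0,0,0,1],[0,0,35,0,0,0,1],[0,0,0,0,0,0,1],[0,0,0,0,0,0,1]]'
python3 -c "
from h import *
d=snap('side','s6'); cv2.imwrite('pics/s6c.png',cv2.resize(d['frame'][140:290,230:430],None,fx=4,fy=4,interpolation=2)); go(589.5,202,27.5)"
```

```text
t: 16.9
ee_pos: [588.4, 201.2, 146.8]
orientation: [-2.045, -2.383, 0.003]
ft_force: [0.1, -0.2, -0.6]
width: 22.8
grasp_force: 29.7
t: 17.52
ee_pos: [589.6, 201.2, 33.6]
orientation: [2.047, 2.383, 0.001]
ft_force: [-0.3, -0.0, 0.2]
width: 22.5
grasp_force: 29.7
tcp [590.1 201.5  34.1] head 98.7 tilt -1.0 shift [ 0.6 -0.5  6.6] yaw -0.002 t 17.57 w 22.7 g 29.7 F [ 0.  -0.1  0.1] q [ 0.31  0.67  1.72 -0.    0.74  0.16]
```

View pics/s6c.png

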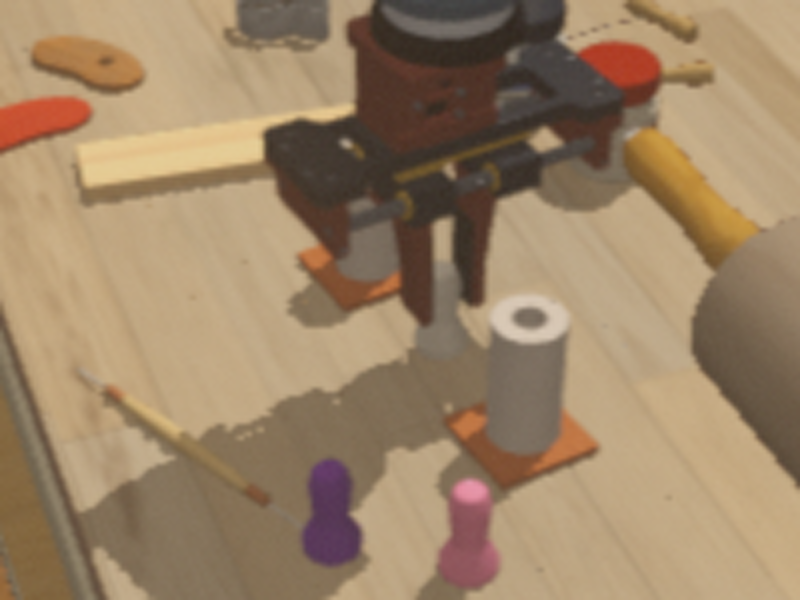

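The stamp is held upright between the two props, a few millimetres above the table. Next I lower it gently and release.

```bash
python3 -m handwheel '[[0,0,4,0,0,0,1],[0,0,1.5,0,0,0,1],[0,0,0,0,0,0,1],[0,0,0,0,0,0,1]]'
python3 -c "
from h import *
go(589.5,202,27.5)"
```

```text
t: 18.08
ee_pos: [589.7, 201.8, 27.4]
orientation: [2.046, 2.384, 0.001]
ft_force: [-0.2, -1.0, 3.1]
width: 22.8
grasp_force: 29.9
tcp [589.7 201.8  27.4] head 98.7 tilt -1.0 shift [ 0.2 -0.2 -0.1] yaw -0.001 t 18.07 w 22.8 g 29.9 F [-0.2 -1.   3.1] q [ 0.31  0.68  1.72 -0.    0.73  0.16]
```

```bash
python3 -m handwheel '[[0,0,0,0,0,0,0.6],[0,0,0,0,0,0,0.4],[0,0,0,0,0,0,0.4],[0,0,0,0,0,0,0.4],[0,0,-30,0,0,0,0.4],[0,0,-50,0,0,0,0.2],[0,0,-60,0,0,0,0],[45,0,-10,0,0,0,0],[45,-1,0,0,0,0,0],[45,-1,0,0,0,0,0]]'
python3 -m handwheel '[[45,-1,0,0,0,0,0],[45,0,0,0,0,0,0],[0,0,0,0,0,-0.186,0],[0,0,0,0,0,-0.186,0],[0,0,0,0,0,-0.186,0],[0,0,0,0,0,-0.186,0],[0,0,0,0,0,-0.186,0],[0,0,0,0,0,-0.186,0],[0,0,0,0,0,-0.186,0],[0,0,0,0,0,0,0]]'
python3 - <<'E'
from h import *
d=snap('side','s7'); w=snap('wrist','w7'); go(552.7,423.5,-3,174.2)
a=cv2.resize(d['frame'][140:290,230:430],None,fx=2,fy=2,interpolation=2); b=cv2.resize(w['frame'],(400,300)); cv2.imwrite('pics/v7.png',np.vstack([a,b]))
E
```

```text
t: 19.32
ee_pos: [566.9, 336.0, 177.5]
orientation: [2.047, 2.383, 0.001]
ft_force: [-0.4, 0.7, 0.4]
width: 87.8
grasp_force: 0.0
t: 20.58
ee_pos: [552.3, 423.6, 176.8]
orientation: [-0.186, -3.136, 0.0]
ft_force: [0.2, -0.1, -0.1]
width: 88.0
grasp_force: 0.0
tcp [552.4 423.6 176.9] head 173.1 tilt -1.0 shift [-4.000e-01 -1.000e-01  1.799e+02] yaw -0.019 t 20.68 w 87.8 g 0.0 F [-0.3  0.4  0.3] q [ 0.64  0.57  1.49  0.    1.08 -0.81]
```

View pics/v7.png

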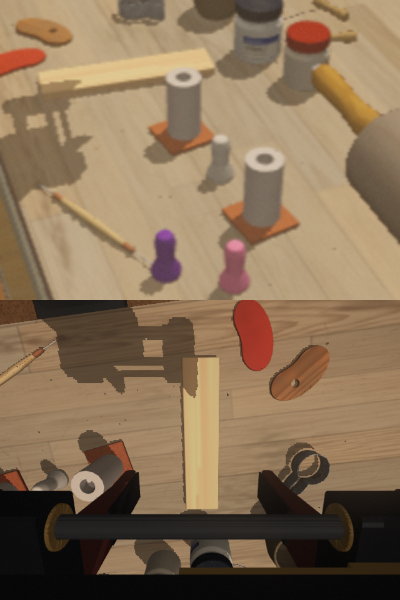

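The stamp stands upright midway between the props, and the strip runs vertically through the wrist view, ending near (320,91) and (325,333) at full scale.

```bash
python3 - <<'E'
from h import *
d=load('w7'); e=[onz(d,*p,12) for p in [(293,92),(349,92),(348,333),(300,333)]]; print(e,np.mean(e,0)); 
s=load('s7'); print('stamp',onz(s,230+220/2,140+138/2,50),onz(s,230+220/2,140+174/2,5))
E
python3 -m handwheel '[[0,0,50,0,0,-0.019,0],[0,0,50,0,0,0,0],[0,0,50,0,0,0,0],[0,0,0,0,0,0,0],[0,0,0,0,0,0,0]]'
python3 -c "
from h import *
go(552.7,423.5,3,174.2)"
```

```text
[array([442.1, 416.1,  12. ]), array([447.6, 461.5,  12. ]), array([663.6, 438.8,  12. ]), array([658. , 392.9,  12. ])] [552.825 427.325  12.   ]
stamp [590.4 203.6  50. ] [588.6 197.5   5. ]
t: 21.3
ee_pos: [553.4, 424.3, 28.6]
orientation: [0.156, 3.136, 0.002]
ft_force: [-0.2, 0.2, 0.8]
width: 87.6
grasp_force: 0.0
tcp [553.4 424.3  28.6] head 174.3 tilt -1.0 shift [ 0.6 -0.9 25.6] yaw 0.002 t 21.3 w 87.6 g 0.0 F [-0.2  0.2  0.8] q [ 0.64  0.76  1.54  0.    0.84 -0.83]
```

Good centring. Next I descend, grip the strip and lift.

```bash
python3 -m handwheel '[[0,0,20,0,0,0,0],[0,0,6,0,0,0,0],[0,0,0,0,0,0,0.3],[0,0,0,0,0,0,1],[0,0,0,0,0,0,1],[0,0,0,0,0,0,1],[0,0,0,0,0,0,1],[0,0,0,0,0,0,1]]'
python3 -c "
from h import *
go(552.7,423.5,3,174.2)"
```

```text
t: 22.3
ee_pos: [552.6, 423.9, 1.2]
orientation: [0.154, 3.137, 0.001]
ft_force: [0.1, 0.2, 1.5]
width: 49.8
grasp_force: 30.0
tcp [552.6 423.9   1.2] head 174.4 tilt -1.0 shift [-0.2 -0.4 -1.8] yaw 0.003 t 22.3 w 49.8 g 30.0 F [0.1 0.2 1.5] q [ 0.64  0.8   1.55  0.    0.8  -0.84]
```

```bash
python3 -m handwheel '[[0,0,-30,0,0,0,1],[0,0,-50,0,0,0,1],[0,0,-50,0,0,0,1],[0,0,-30,0,0,0.18,1],[0,0,0,0,0,0.186,1],[0,0,0,0,0,0.186,1],[0,0,0,0,0,0.186,1],[0,0,0,0,0,0.186,1],[0,0,0,0,0,0.186,1],[0,0,0,0,0,0.186,1]]'
python3 -m handwheel '[[-37,0,0,0,0,0.022,1],[-37,0.5,0,0,0,0,1],[-37,0.5,0,0,0,0,1],[-37,0.5,0,0,0,0,1],[-37,0.5,0,0,0,0,1],[-37,0.5,0,0,0,0,1],[0,0,0,0,0,0,1],[0,0,0,0,0,0,1]]'
python3 -c "
from h import *
go(590,202,82.5)"
```

```text
t: 23.55
ee_pos: [552.1, 423.3, 160.5]
orientation: [-2.024, -2.403, 0.002]
ft_force: [0.3, 0.0, -0.5]
width: 50.2
grasp_force: 30.0
t: 24.55
ee_pos: [589.8, 205.0, 160.9]
orientation: [-2.043, -2.386, 0.0]
ft_force: [0.4, -0.0, -1.8]
width: 49.8
grasp_force: 30.0
tcp [589.8 205.  160.9] head 98.9 tilt -1.0 shift [-3.  -0.2 78.4] yaw 0.001 t 24.55 w 49.8 g 30.0 F [ 0.4 -0.  -1.8] q [0.32 0.5  1.67 0.   0.97 0.16]
```

```bash
python3 -m handwheel '[[-3,0,25,0,0,0,1],[0,0,25,0,0,0,1],[0,0,15,0,0,0,1],[0,0,0,0,0,0,1],[0,0,0,0,0,0,1]]'
python3 - <<'E'
from h import *
go(590,202,82.5); d=snap('side','s8'); c=snap('scene','c8')
a=cv2.resize(d['frame'][110:290,260:420],None,fx=3,fy=3,interpolation=2); b=cv2.resize(c['frame'][150:290,250:400],None,fx=540/140,fy=540/140,interpolation=2)[:, :320]; 
b=cv2.resize(c['frame'][150:290,270:353],None,fx=540/140,fy=540/140,interpolation=2)
b=cv2.resize(b,(320,540)); cv2.imwrite('pics/v8.png',np.hstack([a,b]))
E
```

```text
t: 25.18
ee_pos: [590.9, 202.5, 96.7]
orientation: [2.042, 2.387, 0.001]
ft_force: [-0.1, -0.8, -0.8]
width: 50.1
grasp_force: 30.0
tcp [590.9 202.5  96.7] head 98.9 tilt -1.0 shift [-0.3 -1.  14.2] yaw 0.002 t 25.18 w 50.1 g 30.0 F [-0.1 -0.8 -0.8] q [0.31 0.58 1.71 0.   0.85 0.16]
```

View pics/v8.png

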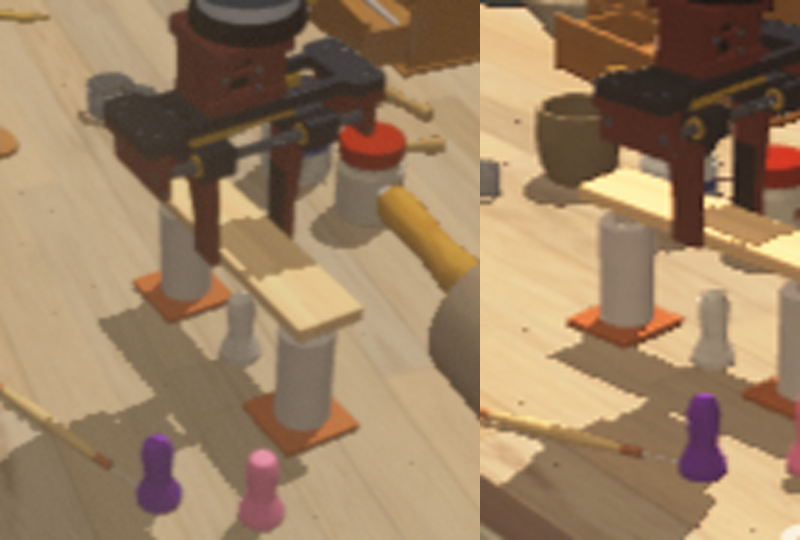

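The strip is held level and aligned above both props. Now lower it in small steps.

```bash
python3 -m handwheel '[[0,0,8,0,0,0,1],[0,0,3,0,0,0,1],[0,0,0,0,0,0,1]]'
python3 -m handwheel '[[0,0,1.5,0,0,0,1],[0,0,1,0,0,0,1],[0,0,0,0,0,0,1]]'
python3 -c "
from h import *
go(590,202,82.5)"
```

```text
t: 25.65
ee_pos: [590.1, 201.7, 84.6]
orientation: [-2.043, -2.386, 0.001]
ft_force: [-0.1, 0.5, -1.2]
width: 49.8
grasp_force: 30.0
t: 26.02
ee_pos: [590.4, 201.9, 82.5]
orientation: [-2.043, -2.387, 0.0]
ft_force: [-0.0, 1.1, -0.7]
width: 49.7
grasp_force: 30.0
tcp [590.4 201.9  82.5] head 98.9 tilt -1.0 shift [ 0.2 -0.4 -0. ] yaw 0.001 t 26.02 w 49.7 g 30.0 F [-0.   1.1 -0.7] q [ 0.31  0.6   1.71 -0.    0.83  0.16]
```

```bash
python3 -m handwheel '[[0,0,1,0,0,0,1],[0,0,0,0,0,0,1],[0,0,0,0,0,0,0.5],[0,0,0,0,0,0,0.2],[0,0,0,0,0,0,0],[0,0,0,0,0,0,0],[0,0,0,0,0,0,0],[0,0,-15,0,0,0,0],[0,0,-45,0,0,0,0],[0,0,-50,0,0,0,0]]'
python3 -m handwheel '[[-37,-22,0,0,0,0,0],[-42,-24,0,0,0,0,0],[-42,-24,0,0,0,0,0],[-42,-24,0,0,0,0,0],[-42,-24,0,0,0,0,0],[-42,-24,0,0,0,0,0],[-42,-25,0,0,0,0,0],[-42,-25,0,0,0,0,0],[-42,-25,0,0,0,0.059,0],[0,0,0,0,0,0,0]]'
python3 - <<'E'
from h import *
go(432.5,-201,2,95.4); d=snap('side','s9'); w=snap('wrist','w9'); print(proj(w,(432.5,-201,14)))
a=cv2.resize(d['frame'][110:290,260:420],(400,450),interpolation=2); b=cv2.resize(w['frame'][:360,120:440],(400,450),interpolation=2); cv2.imwrite('pics/v9.png',np.hstack([a,b]))
E
```

```text
t: 27.28
ee_pos: [590.1, 201.8, 193.0]
orientation: [-2.042, -2.386, 0.001]
ft_force: [1.1, 1.1, -0.6]
width: 87.8
grasp_force: 0.0
t: 28.52
ee_pos: [432.9, -202.6, 192.6]
orientation: [2.117, 2.319, 0.0]
ft_force: [-0.9, 0.6, -0.3]
width: 87.9
grasp_force: 0.0
tcp [ 432.9 -202.6  192.6] head 95.2 tilt -1.0 shift [  1.9  -0.5 190.6] yaw -0.003 t 28.52 w 87.9 g 0.0 F [-0.9  0.6 -0.3] q [-0.46  0.25  1.97 -0.    0.92 -0.55]
[316.1 218.5]
```

View pics/v9.png

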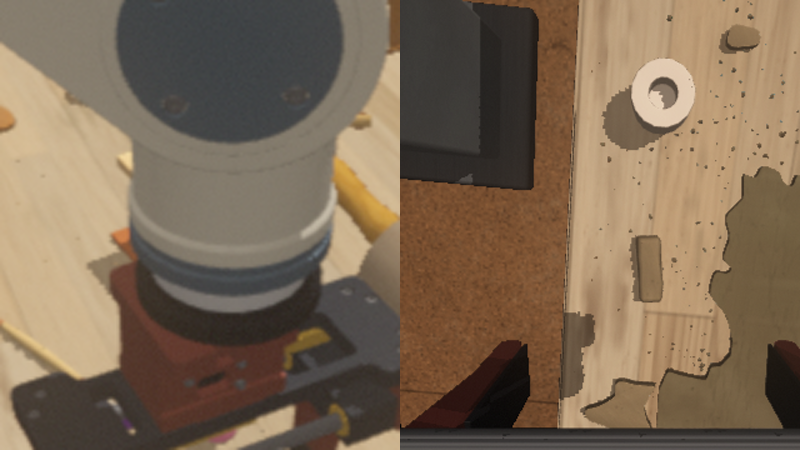

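The wrist view shows the roll at (320,215) full scale, within 2° of the tool's x axis and near the predicted (316,218).

```bash
python3 -c "
from h import *
d=load('w9');X=onz(d,320,214.8,14);print(X);go(X[0]-1,X[1]-1.5,1.5,95.4)"
```

```text
[ 435.7 -197.2   14. ]
tcp [ 433.7 -200.4  192.2] head 95.4 tilt -1.0 shift [  1.6   0.9 190.7] yaw 0.001 t 28.62 w 87.5 g 0.0 F [0.8 0.2 0.6] q [-0.46  0.25  1.97  0.    0.92 -0.55]
```

```bash
python3 -m handwheel '[[1.5,1,50,0,0,0,0.5],[0,0,50,0,0,0,0.5],[0,0,50,0,0,0,0.5],[0,0,30,0,0,0,0.5],[0,0,8,0,0,0,0.5],[0,0,0,0,0,0,0.5],[0,0,0,0,0,0,0.5]]'
python3 -c "
from h import *
go(434.5,-199,2,95.4)"
```

```text
t: 29.5
ee_pos: [435.6, -198.7, 4.8]
orientation: [2.11, 2.324, 0.001]
ft_force: [0.4, -0.2, -0.2]
width: 43.6
grasp_force: 0.0
tcp [ 435.6 -198.7    4.8] head 95.5 tilt -1.0 shift [-0.2 -1.1  2.8] yaw 0.002 t 29.5 w 43.6 g 0.0 F [ 0.4 -0.2 -0.2] q [-0.45  0.6   2.05  0.    0.49 -0.55]
```

```bash
python3 -m handwheel '[[0,0,1.5,0,0,0,0.5],[0,0,0,0,0,0,1],[0,0,0,0,0,0,1],[0,0,0,0,0,0,1],[0,0,0,0,0,0,1],[0,0,0,0,0,0,1],[0,0,0,0,0,0,1]]'
python3 -c "
from h import *
go(590,202,100)"
```

```text
t: 30.38
ee_pos: [434.5, -198.6, 2.1]
orientation: [2.112, 2.325, -0.0]
ft_force: [-0.8, -1.7, 3.5]
width: 18.0
grasp_force: 30.0
tcp [ 434.5 -198.6    2.1] head 95.5 tilt -1.0 shift [383.9 193.2 -97.9] yaw -0.058 t 30.38 w 18.0 g 30.0 F [-0.8 -1.7  3.5] q [-0.45  0.6   2.05 -0.    0.49 -0.55]
```

```bash
python3 -m handwheel '[[0,0,-30,0,0,0,1],[0,0,-50,0,0,0,1],[0,0,-50,0,0,0,1],[0,0,-50,0,0,0,1],[38,19,0,0,0,0,1],[38,19,0,0,0,0,1],[38,19,0,0,0,0,1],[38,19,0,0,0,0,1],[38,19,0,0,0,0,1],[38,19,0,0,0,0,1]]'
python3 -m handwheel '[[38,19,0,0,0,0,1],[38,19,0,0,0,0,1],[38,19,0,0,0,0,1],[38,19,0,0,0,-0.058,1],[0,0,0,0,0,0,1],[0,0,0,0,0,0,1]]'
python3 - <<'E'
from h import *
go(590,202,95.5); d=snap('side','s10'); c=snap('scene','c10')
a=cv2.resize(d['frame'][110:290,260:420],(480,540),interpolation=2); b=cv2.resize(c['frame'][170:290,270:370],(320,540),interpolation=2); cv2.imwrite('pics/v10.png',np.hstack([a,b]))
E
```

```text
t: 31.62
ee_pos: [526.2, 40.7, 181.7]
orientation: [-2.112, -2.325, 0.001]
ft_force: [0.5, 0.2, -0.6]
width: 17.9
grasp_force: 30.0
t: 32.38
ee_pos: [586.3, 197.4, 181.3]
orientation: [-2.044, -2.385, 0.002]
ft_force: [0.8, -0.7, 0.1]
width: 17.8
grasp_force: 30.0
tcp [586.3 197.4 181.3] head 98.8 tilt -1.0 shift [ 4.   4.5 85.8] yaw 0.0 t 32.38 w 17.8 g 30.0 F [ 0.8 -0.7  0.1] q [ 0.31  0.46  1.67 -0.    1.01  0.15]
```

View pics/v10.png

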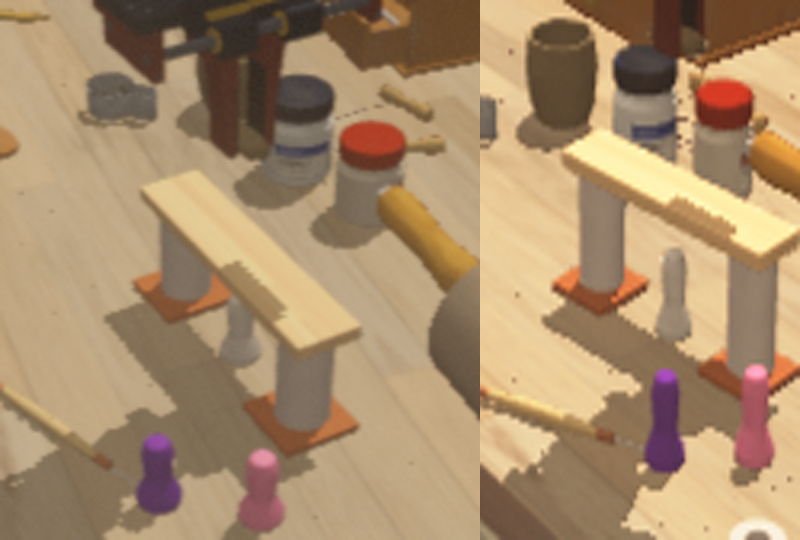

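The strip lies level on both props, with side-crop corners (142,190), (195,171), (358,327) and (303,353). I'll check its centre, then place the roll.

```bash
python3 - <<'E'
from h import *
s=load('s10'); q=[onz(s,260+x/3-.3,110+y/3-.3,93) for x,y in [(142,190),(195,171),(358,327),(303,353)]]; print(q,np.mean(q,0)); e=q[0]+q[1]-q[2]-q[3]; print(np.degrees(np.arctan2(e[1],e[0])))
E
python3 -m handwheel '[[4,4.5,30,0,0,0,1],[0,0,30,0,0,0,1],[0,0,18,0,0,0,1],[0,0,0,0,0,0,1],[0,0,3,0,0,0,1],[0,0,0,0,0,0,1]]'
python3 -c "
from h import *
go(590,202,95.5)"
```

```text
[array([549.9, 299.6,  93. ]), array([595.5, 309.7,  93. ]), array([627.8,  95. ,  93. ]), array([583.7,  83.6,  93. ])] [589.225 196.975  93.   ]
98.72516857323639
t: 33.22
ee_pos: [591.5, 202.6, 101.9]
orientation: [2.044, 2.385, 0.002]
ft_force: [-0.5, 0.5, -0.7]
width: 17.9
grasp_force: 30.0
tcp [591.5 202.6 101.9] head 98.8 tilt -1.0 shift [-0.4 -1.6  6.4] yaw 0.0 t 33.23 w 17.9 g 30.0 F [-0.5  0.5 -0.7] q [ 0.31  0.57  1.7  -0.    0.86  0.16]
```

```bash
python3 -m handwheel '[[-1.5,-1,4,0,0,0,1],[0,0,1.5,0,0,0,1],[0,0,0,0,0,0,1]]'
python3 -m handwheel '[[0,0,1,0,0,0,1],[0,0,0,0,0,0,1]]'
python3 -c "
from h import *
go(590,201,95.5)"
```

```text
t: 33.6
ee_pos: [590.2, 200.9, 95.4]
orientation: [-2.044, -2.386, 0.0]
ft_force: [-0.1, 0.1, -0.3]
width: 17.7
grasp_force: 30.0
t: 33.85
ee_pos: [590.5, 201.0, 95.1]
orientation: [2.044, 2.386, 0.001]
ft_force: [-0.9, -0.9, 4.8]
width: 18.0
grasp_force: 30.0
tcp [590.5 201.   95.1] head 98.8 tilt -1.0 shift [ 0.1 -0.5 -0.4] yaw 0.0 t 33.85 w 18.0 g 30.0 F [-0.9 -0.9  4.8] q [ 0.31  0.58  1.71 -0.    0.85  0.16]
```

Contact. Release, rise and retreat to the side for a final look.

```bash
python3 -m handwheel '[[0,0,0,0,0,0,0.75],[0,0,0,0,0,0,0.6],[0,0,0,0,0,0,0.6],[0,0,0,0,0,0,0.6],[0,0,-15,0,0,0,0.6],[0,0,-45,0,0,0,0.6],[0,0,-50,0,0,0,0.6],[0,0,-40,0,0,0,0],[40,-30,0,0,0,0,0],[40,-30,0,0,0,0,0]]'
python3 -m handwheel '[[45,-30,0,0,0,0,0],[45,-30,0,0,0,0,0],[0,0,0,0,0,0,0]]'
python3 - <<'E'
from h import *
go(590,202,95.5); d=snap('side','s11'); c=snap('scene','c11')
a=cv2.resize(d['frame'][110:290,260:420],(480,540),interpolation=2); b=cv2.resize(c['frame'][170:290,270:370],(320,540),interpolation=2); cv2.imwrite('pics/v11.png',np.hstack([a,b]))
E
```

```text
t: 35.1
ee_pos: [518.5, 271.4, 246.4]
orientation: [2.045, 2.383, 0.004]
ft_force: [-0.4, 1.5, 0.1]
width: 61.6
grasp_force: 0.0
t: 35.48
ee_pos: [443.5, 352.7, 245.7]
orientation: [-2.039, -2.39, -0.002]
ft_force: [0.4, -0.1, -0.2]
width: 87.1
grasp_force: 0.0
tcp [443.5 352.7 245.7] head 99.1 tilt -1.0 shift [-172.1  120.7  150.1] yaw 0.005 t 35.48 w 87.1 g 0.0 F [ 0.4 -0.1 -0.2] q [0.65 0.31 1.74 0.   1.09 0.49]
```

View pics/v11.png

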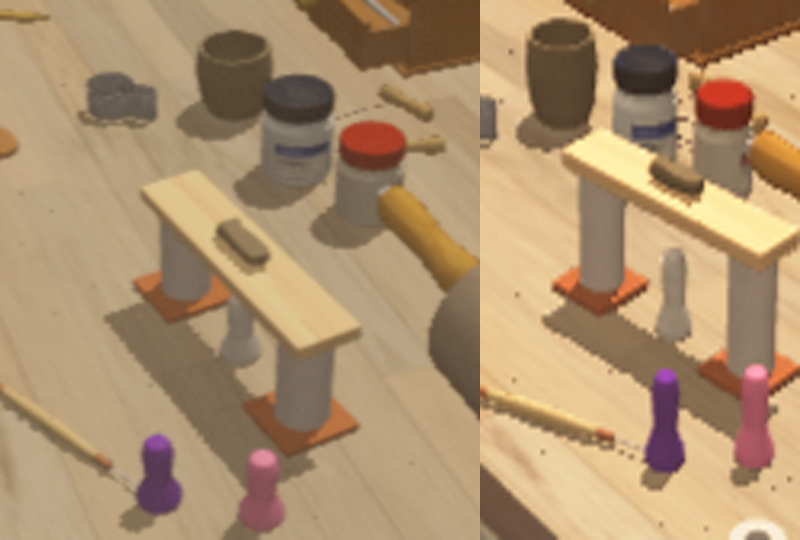

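The tier stands: the strip is level, the roll is at about (244,240) near its middle, and the stamp is upright below. I'll do a quick numeric check before handing in.

```bash
python3 - <<'E'
from h import *
s=load('s11');c=load('c11'); S=lambda x,y,z:onz(s,260+x/3-.3,110+y/3-.3,z); C=lambda x,y,z:onz(c,270+x/3.2-.3,170+y/4.5-.3,z)
print('roll',S(244,239,107),C(197,172,107))
q=[C(x-480,y,93) for x,y in [(562,157),(600,129),(803,235),(764,266)]]; print('strip C',np.mean(q,0))
print('stamp base',S(239,348,5),C(673-480,326,5))
q=[S(x,y,6) for x,y in [(134,285),(235,295),(178,320)]]; print('TL diag', q)
E
```

```text
roll [588.6 195.5 107. ] [585.6 193.6 107. ]
strip C [586.675 193.2    93.   ]
stamp base [589.  202.2   5. ] [588.8 200.1   5. ]
TL diag [array([541.3, 302.4,   6. ]), array([609.8, 261.9,   6. ]), array([558.1, 248.6,   6. ])]
```

```bash
python3 -c "
from workcell import ctrl
print(ctrl.close_job())"
```

```text
the job is handed in; nothing more can be done
None
```

I built the tier and handed it in at about 35 s of the 109 s allowed. The final pictures and measurements put every part within tolerance, but the hand-in returned no verdict.

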